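Set the stock tags

ROBOT

A 7-joint arm with a two-finger parallel gripper is mounted at the origin on a cart in front of the work surface, level with it; the furniture and walls round the work are solid. World frame = base frame: x ahead of the robot, y to its left, z up, the work surface at z = 0. Lengths are in m, angles in rad, forces in N, time in s.
With the tool pointing down it reaches from about 0.4 to 0.85 m from the base axis. Payload 10.4 kg.
Tool frame: the origin (TCP) lies at the centre of the arm's flange, where the gripper is bolted on; the fingertips stand 173 mm ahead of it and the grasp point (between the pads) lies 155 mm ahead of it; z points along the fingers, y is the line along which they close (so a half turn about z gives the same grasp; the last joint's range is limited). The gripper opens to 85 mm and grips with 20 to 120 N. Pads are 22 mm wide; open, the fingers measure 114 mm over their backs; the gripper's body (76 mm by 85 mm) begins 54 mm behind the grasp point. The pads swing forward as they close: fully open they stand 13 mm farther back than shut.
Start: joints at [-1.165, 0.332, -0.065, 1.46, 0.022, 1.35, -0.088], TCP at [0.26, 0.568, 0.405] pointing down, gripper open.
Joint ranges: [-2.6, 2.6], [-0.5, 2.12], [-1.47, 1.34], [0.16, 2.42], [-1.27, 4.41], [0.06, 2.06], [-2.6, 2.6]. Speed limits (rad/s): [2.22, 2.22, 2.79, 2.79, 3.14, 3.14, 3.14].

INTERFACE

Orientations are given as a unit quaternion [x, y, z, w].
In Python, from workcell import manip, viewer, finder gives the robot as it stands.
- The arm moves only by the tool arm_command, never from a script. Its argument "plan" is a list of rows, each an object with "dp": the shift along the tool's x, y, z in mm, a list of three; "spin": the turn about the tool's z in rad. A call has 1 to 5 rows; each row shifts and turns the commanded pose from where the row before left it, along the tool's axes as they then stand; what a row does not reach is not made up. A row lasts 1/10 s, in which the tool goes at most 50 mm and 8.59 degrees, less where a joint would pass 70% of its speed; a pose out of reach is approached as far as the arm can. A call is refused whole if a number of a shift passes 50 or a number of a turn 0.15, either way. A call with a gripper value outside its range is refused whole. "grip" is the closure, from -1 (fully open) to 1 (shut), set as the call begins (left out, the last holds). The fingers move at their own pace and stop on an object; "newtons" is the grip in N (left out, the last holds). Time passes only in rows, so rows that do not move let the fingers close. It gives the time, the measured TCP pose, the force, the opening and the grip force at its end, in the units of the state.
- manip.get_obs(): the state, without advancing time (a new reading comes with each control period).
- viewer.camera(name): name is "scene" or "top" or "wrist"; returns the picture (480x640x3 uint8, blue, green, red); there is no depth.
- viewer.camera_params(name): a dict with "vertical_fov" (degrees; the focal length in pixels is half the picture's height over the tangent of half this angle, whatever the lens; pixels are square), "cx", "cy" (the principal point, pixels), "R" (3x3) and "t" (3): a world point X has camera coordinates R X + t; the wrist camera has in their place "T_tool_cam" (4x4, takes a point from camera to tool coordinates, whose origin is the TCP and whose axes are the flange's). Camera axes: x right, y down, z forward; pixel columns grow to the right and rows downward; lengths in m; the calibration is good to about 2 mm. The wrist camera is an equidistant fisheye: a pixel r from the principal point sees the ray r / f radians off the axis. A picture is of the moment at which its call begins: read the wrist's pose just before it. camera_params takes no time and is no camera call.
- manip.hand_in(): hands the job in; it is judged then, once.
Trained networks look in the newest picture that a camera, given by its name, has taken for a name from the list of things; names that differ only in an ending like _2 or _b are one class to them, and where a whole thing is asked for, a point or a joint stands for the part that bears it (a point fixed in the world has none). Each returns a list of dicts, best first, with "score" (0 to 1); they miss things now and then, are a little off and sometimes report something else, mostly with a low value. They report only what shows in the picture. A call takes as long as a camera call.
- finder.find_in(camera, thing): "position" ([x, y, z] in m, in world coordinates, good to about 4 mm: the middle of the surface that is visible of it).
The state is a dict: "clock": time; "joint_pos": joint angles; "joint_velocities": joint speeds; "tau": joint torques, N m; "position": TCP position; "ee_rot": TCP orientation; "ft_force": force on the tool from outside, world axes, zero at the start; "torque": the same for the moment, N m; "grip_width": opening from 0.0 (shut) to 1.0 (fully open); "grasp_force": force on a finger pad.
Only numpy, scipy, OpenCV 4.12 (cv2) and the standard library are available. Lean on these libraries where they do the work, as an engineer would, in place of code of your own. Each camera call takes 0.05 s, during which the arm holds its last target. There are 200 camera calls.

TASK

Flip the hinged tags on the stock board so that only the full bins show the round disc: a full bin's tag must lie tipped back towards its bin, and the tag of a bin that is bare or has a single part left must lie tipped forward towards the robot, showing the straight bar. Each tag belongs to the bin straight behind it. Only nudge a tag gently over with a fingertip and let it fall by itself, do not pinch it or press it against its stop, and leave the loose things where they are.

Things in the scene. Friction and masses are not known exactly. Their poses are not given: they have to be found in the camera images.
- stock_board: plywood board fixed flat on the bench, 230x330x8 mm; origin at the centre of its underside; x points away from the robot, from tags to bins, y left along the row; turned 26 to 37 degrees clockwise to face the robot. Four tag stands in a row 76 mm apart, four bins behind. Each bin stands straight behind its own tag: bin centre 135 mm (front wall 100 mm) further along the board's x than the tag's pivot
- bin_capacitors: grey plastic bin fixed on the board, 70 (x) x 66 (y) mm, walls 26 mm high in front and 45 mm behind, origin at the centre of its underside, axes as the board's; FULL: heaped with dark round capacitors, heap top 69 mm above the bench
- bin_relays: grey plastic bin fixed on the board, 70 (x) x 66 (y) mm, walls 26 mm high in front and 45 mm behind, origin at the centre of its underside, axes as the board's; FULL: heaped with small blue block relays, heap top 60 mm above the bench
- bin_plug: grey plastic bin fixed on the board, 70 (x) x 66 (y) mm, walls 26 mm high in front and 45 mm behind, origin at the centre of its underside, axes as the board's; not full: a single green terminal plug lies in it
- bin_bare: grey plastic bin fixed on the board, 70 (x) x 66 (y) mm, walls 26 mm high in front and 45 mm behind, origin at the centre of its underside, axes as the board's; not full: bare
- stand_a: dark steel stand fixed on the board, 44 (x) x 56 (y) mm, 32 mm high (its top 40 mm above the bench), carrying a tag; origin at the centre of its underside, axes as the board's. The letters a to d follow no order along the row
- pivot_a (a point): middle of the hinge pin of tag_a, along the board's y, 28 mm above the bench. The tag is an aluminium plate 44 mm wide (along the pin), 4 mm thick, its rounded free edge 50 mm from the pin; 30 g. Upright, the edge is 78 mm above the bench; tipped over, 66 mm above the bench and 32 mm from the pivot to that side. Both sides of it are clear of fixed things from 40 mm above the bench up
- tag_a (a joint): hinge angle of the tag on stand_a: 0 = upright; +0.7 rad = tipped back towards the bins onto its stop, disc face up (FULL); -0.7 rad = tipped forward towards the robot onto its stop, bar face up (REORDER). Swings freely; once more than 0.1 rad past upright it falls by its own weight. To flip, push across from the side it leans to, fingertip about 55 mm above the bench
- stand_b: dark steel stand fixed on the board, 44 (x) x 56 (y) mm, 32 mm high (its top 40 mm above the bench), carrying a tag; origin at the centre of its underside, axes as the board's. The letters a to d follow no order along the row
- pivot_b (a point): middle of the hinge pin of tag_b, along the board's y, 28 mm above the bench. The tag is an aluminium plate 44 mm wide (along the pin), 4 mm thick, its rounded free edge 50 mm from the pin; 30 g. Upright, the edge is 78 mm above the bench; tipped over, 66 mm above the bench and 32 mm from the pivot to that side. Both sides of it are clear of fixed things from 40 mm above the bench up
- tag_b (a joint): hinge angle of the tag on stand_b: 0 = upright; +0.7 rad = tipped back towards the bins onto its stop, disc face up (FULL); -0.7 rad = tipped forward towards the robot onto its stop, bar face up (REORDER). Swings freely; once more than 0.1 rad past upright it falls by its own weight. To flip, push across from the side it leans to, fingertip about 55 mm above the bench
- stand_c: dark steel stand fixed on the board, 44 (x) x 56 (y) mm, 32 mm high (its top 40 mm above the bench), carrying a tag; origin at the centre of its underside, axes as the board's. The letters a to d follow no order along the row
- pivot_c (a point): middle of the hinge pin of tag_c, along the board's y, 28 mm above the bench. The tag is an aluminium plate 44 mm wide (along the pin), 4 mm thick, its rounded free edge 50 mm from the pin; 30 g. Upright, the edge is 78 mm above the bench; tipped over, 66 mm above the bench and 32 mm from the pivot to that side. Both sides of it are clear of fixed things from 40 mm above the bench up
- tag_c (a joint): hinge angle of the tag on stand_c: 0 = upright; +0.7 rad = tipped back towards the bins onto its stop, disc face up (FULL); -0.7 rad = tipped forward towards the robot onto its stop, bar face up (REORDER). Swings freely; once more than 0.1 rad past upright it falls by its own weight. To flip, push across from the side it leans to, fingertip about 55 mm above the bench
- stand_d: dark steel stand fixed on the board, 44 (x) x 56 (y) mm, 32 mm high (its top 40 mm above the bench), carrying a tag; origin at the centre of its underside, axes as the board's. The letters a to d follow no order along the row
- pivot_d (a point): middle of the hinge pin of tag_d, along the board's y, 28 mm above the bench. The tag is an aluminium plate 44 mm wide (along the pin), 4 mm thick, its rounded free edge 50 mm from the pin; 30 g. Upright, the edge is 78 mm above the bench; tipped over, 66 mm above the bench and 32 mm from the pivot to that side. Both sides of it are clear of fixed things from 40 mm above the bench up
- tag_d (a joint): hinge angle of the tag on stand_d: 0 = upright; +0.7 rad = tipped back towards the bins onto its stop, disc face up (FULL); -0.7 rad = tipped forward towards the robot onto its stop, bar face up (REORDER). Swings freely; once more than 0.1 rad past upright it falls by its own weight. To flip, push across from the side it leans to, fingertip about 55 mm above the bench
- loose_relay: bystander, loose: blue block relay, 13x29x16 mm, origin at the centre of its underside
- loose_screw: bystander, loose: steel screw, 7x42x7 mm, origin at the centre of its underside
- amber_driver: bystander, loose: screwdriver with amber handle, 19x150x18 mm, origin at the centre of its underside
- black_tape: bystander, loose: roll of black tape, 62x60x19 mm, origin at the centre of its underside
- tin: bystander, loose: small round tin, 44x44x20 mm, origin at the centre of its underside

How it is judged:
By the outcome, as a careful person would: the job done as asked, in the order asked, and still so for the second after the job is handed in, with the robot touching nothing.
It also fails if it takes over 38 s, if anything falls off the work surface, if the arm or the gripper's body presses on something with over 40 N, if the wrist force passes 120 N, or if a joint passes its speed limit or range.

## Working session

There is one attempt and no reset: what is moved stays moved. The work goes in short steps, Python scripts to look and compute and a tool call to move; the robot and the scene stay as the last step left them, time stands still between calls to the robot, and variables do not carry over. Pictures are saved under pics/ and viewed, at most 10 in all, crops included, and the job is handed in when it is done.

Besides the shell and the picture viewer there is one more tool, called after "Request:" in YAML: its name, and indented under it one key for each argument. arm_command: Moves the arm, as the interface text tells. Its arguments: {"type":"object","properties":{"plan":{"type":"array","items":{"type":"object","properties":{"dp":{"type":"array","items":{"type":"number"}},"spin":{"type":"number"}}}},"grip":{"type":"number"},"newtons":{"type":"number"}},"required":["plan"]}

```bash
mkdir -p pics; python3 - <<'E'
from workcell import manip, viewer, finder
import cv2,numpy as np
for c in("top","scene"):
    cv2.imwrite(f"pics/{c}0.png",viewer.camera(c))
    p=viewer.camera_params(c);print(c,p)
    for n in("stock_board","stand_a","tag_a","pivot_a","bin_capacitors","bin_relays","bin_plug","bin_bare"):
        print(n,[(np.round(d['position'],3).tolist(),round(d['score'],2)) for d in finder.find_in(c,n)[:6]])
print(manip.get_obs())
E
```

```text
top {'vertical_fov': 50.40627695719818, 'cx': 325.19287668858783, 'cy': 240.71805908102093, 'R': array([[-0.02495926, -0.99968602, -0.00221071],
       [-0.9904207 ,  0.02502823, -0.1357955 ],
       [ 0.1358082 , -0.00119982, -0.99073442]]), 't': array([-0.2368182 ,  0.54516731,  0.87974627])}
stock_board [([0.69, -0.317, 0.009], 0.18)]
stand_a [([0.532, -0.32, 0.039], 0.67), ([0.561, -0.243, 0.037], 0.62), ([0.608, -0.184, 0.036], 0.56)]
tag_a [([0.539, -0.325, 0.046], 0.88), ([0.614, -0.193, 0.053], 0.62), ([0.554, -0.241, 0.051], 0.61)]
pivot_a [([0.561, -0.245, 0.038], 0.91), ([0.607, -0.187, 0.046], 0.71), ([0.533, -0.318, 0.04], 0.65), ([0.487, -0.378, 0.042], 0.6)]
bin_capacitors [([0.609, -0.448, 0.046], 0.76), ([0.556, -0.241, 0.053], 0.17)]
bin_relays [([0.639, -0.382, 0.04], 0.71)]
bin_plug [([0.725, -0.251, 0.023], 0.6)]
bin_bare [([0.689, -0.315, 0.01], 0.92)]
scene {'vertical_fov': 43.104045552510705, 'cx': 320.4127818020213, 'cy': 242.22288408736472, 'R': array([[ 0.85906058, -0.51169074, -0.01369293],
       [-0.27962589, -0.44671229, -0.84985733],
       [ 0.4287473
[... 821 characters left out ...]
'joint_pos': array([-1.16461867,  0.33218829, -0.06467265,  1.46012382,  0.02162507,
        1.34989677, -0.08853465]), 'joint_velocities': array([-0.00045649,  0.00135127,  0.00171892, -0.00091822, -0.00132009,
       -0.0002884 , -0.0012329 ]), 'tau': array([-4.98778900e-04, -6.25210547e+01,  4.88617003e-02, -3.91834188e+01,
        1.63849251e-02,  1.72880485e-03, -2.40175346e-06]), 'position': array([0.25985327, 0.56841896, 0.40473339]), 'ee_rot': array([2.12775334e-01, 9.77101149e-01, 3.74150942e-05, 1.60604287e-05]), 'ft_force': array([ 0.05019774, -0.0196972 , -0.72736762]), 'torque': array([-0.03454025, -0.04442704, -0.00719773]), 'grasp_force': 0.0, 'grip_width': 1.0022756927908953}
```

View pics/top0.png

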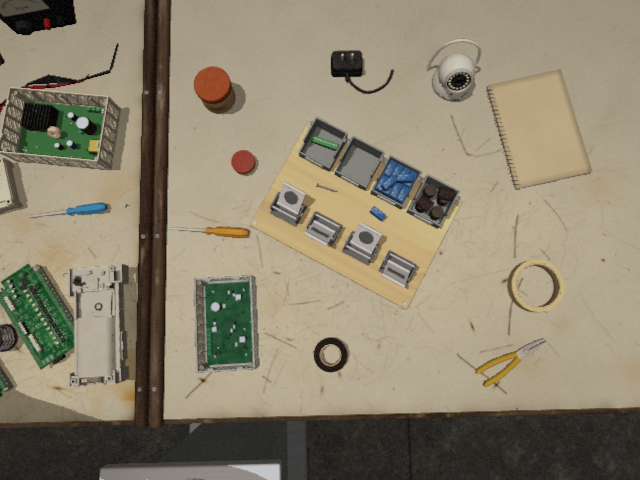

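View pics/scene0.png

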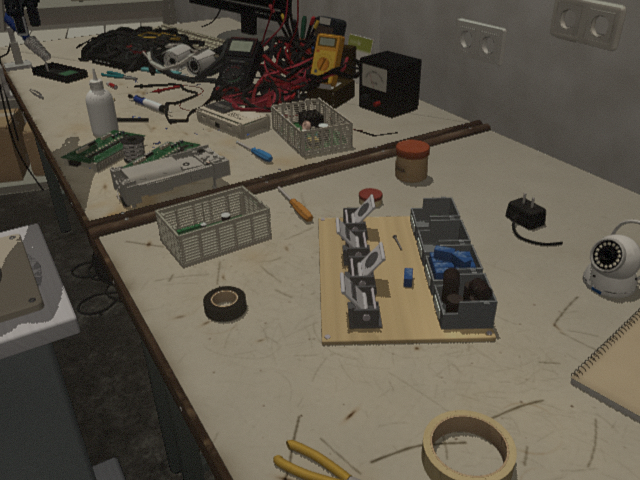

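The tops read left to right as tag 1 at (289,203) disc, tag 2 at (323,230) bar, tag 3 at (363,242) disc and tag 4 at (398,267) bar. The bins in the same order are plug, bare, relays and capacitors. So only tag 1 (plug, goes forward) and tag 4 (capacitors, goes back) need flipping. Next I'll fit the board precisely.

```bash
cat > h.py <<'E'
import numpy as np,cv2
from workcell import viewer
def cam(c):
    p=viewer.camera_params(c);f=240/np.tan(np.radians(p['vertical_fov']/2))
    return np.array([[f,0,p['cx']],[0,f,p['cy']],[0,0,1]]),p['R'],p['t']
def proj(c,X):
    K,R,t=cam(c);return cv2.projectPoints(np.array(X,float).reshape(-1,1,3),cv2.Rodrigues(R)[0],t,K,None)[0].reshape(-1,2)
def back(c,uv,z):
    K,R,t=cam(c);o=-R.T@t;d=R.T@np.linalg.solve(K,[*uv,1]);return o+d*(z-o[2])/d[2]
E
python3 - <<'E'
from h import *
from scipy.optimize import least_squares
im=cv2.imread("pics/top0.png");hsv=cv2.cvtColor(im,cv2.COLOR_BGR2HSV)
m=cv2.inRange(hsv,(12,75,130),(28,190,255));m=cv2.morphologyEx(m,cv2.MORPH_OPEN,np.ones((3,3)))
cs,_=cv2.findContours(m,0,2);c=max(cs,key=cv2.contourArea)
W=np.array([back("top",q,.008)[:2] for q in c[:,0].astype(float)])
r=cv2.minAreaRect((W*1000).astype(np.float32));print("rect",r)
# fit of row from network points
P=[[(.532,-.32),(.533,-.318),(.533,-.324),(.533,-.326)],[(.561,-.245),(.554,-.243),(.556,-.247)]]
t={0:[(.608,-.184),(.607,-.187),(.611,-.192),(.612,-.194)],1:[(.561,-.245),(.561,-.243),(.554,-.243),(.556,-.247)],2:[(.532,-.32),(.533,-.318),(.533,-.324),(.533,-.326)],3:[(.487,-.378),(.479,-.388),(.482,-.386)]}
b={0:[(.725,-.251),(.725,-.23)],1:[(.689,-.315),(.693,-.296)],2:[(.639,-.382)]*2,3:[(.609,-.448),(.599,-.462)]}
def pt(p,dx,i):
    a=p[2];ex=np.array([np.cos(a),np.sin(a)]);ey=np.array([-ex[1],ex[0]]);return p[:2]+dx*ex+(1.5-i)*.076*ey
s=least_squares(lambda p:np.concatenate([pt(p,dx,i)-q for S,dx in((t,0),(b,.135)) for i in S for q in S[i]]),[.55,-.28,-.54],loss='soft_l1',f_scale=.005)
p=s.x;print(p[:2],np.degrees(p[2]),[pt(p,0,i).round(4) for i in range(4)])
# overlays: board rect, stand tops, tag edges
bx=cv2.boxPoints(r)/1000
o=cv2.resize(im,None,fx=3,fy=3,interpolation=cv2.INTER_CUBIC)
def poly(X,col):cv2.polylines(o,[np.int32(proj("top",X)*3+1)],True,col,1,cv2.LINE_AA)
poly([[*q,.008] for q in bx],(0,0,255))
a=p[2];ex=np.array([np.cos(a),np.sin(a)]);ey=np.array([-ex[1],ex[0]])
for i in range(4):
    q=pt(p,0,i);poly([[*(q+u*.022*ex+v*.028*ey),.04] for u,v in((1,1),(1,-1),(-1,-1),(-1,1))],(0,255,0))
    sg=1 if i in(0,2) else -1;poly([[*(q+sg*.032*ex+v*.022*ey),.066] for v in(1,-1)],(255,0,255))
    q=pt(p,.135,i);poly([[*(q+u*.035*ex+v*.033*ey),.045 if u>0 else .026] for u,v in((1,1),(1,-1),(-1,-1),(-1,1))],(255,255,0))
cv2.imwrite("pics/ov.png",o[330:930,710:1430])
E
```

```text
rect ((590.5221557617188, -306.9780578613281), (329.5152587890625, 221.54824829101562), 60.161888122558594)
[ 0.54769496 -0.28304905] -30.20264351954204 [array([ 0.605 , -0.1845]), array([ 0.5668, -0.2502]), array([ 0.5286, -0.3159]), array([ 0.4903, -0.3816])]
```

View pics/ov.png

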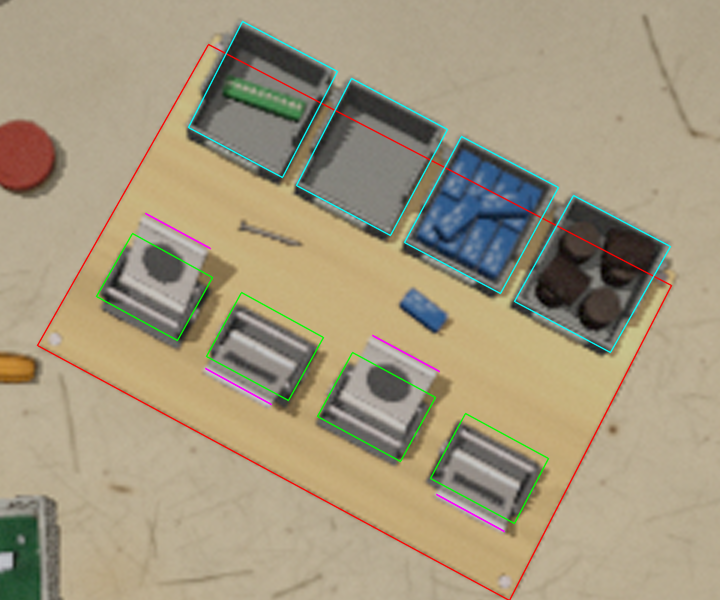

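Overlay fits to about 2 mm: board yaw is −30°, tag 1's pivot is (0.605,−0.1845) and tag 4's is (0.490,−0.382). I'll align the tool with the board, shut the fingers and travel high.

Request:
arm_command:
  plan:
    - {"spin": 0.095}
    - {"dp": [-37,-24,0]}
    - {"dp": [-37,-24,0]}
    - {"dp": [-37,-24,0]}
    - {"dp": [-37,-24,0]}
  grip: 1
  newtons: 20

```text
invalid input at $.plan[0]: expected keys dp, spin
```

Request:
arm_command:
  plan:
    - {"dp": [-37,-24,0]}
    - {"dp": [-37,-24,0]}
    - {"dp": [-37,-24,0]}
    - {"dp": [-37,-24,0]}
    - {"dp": [-37,-24,0]}

```text
invalid input at $.plan[0]: expected keys dp, spin
```

Request:
arm_command:
  plan:
    - {"dp": [-37,-24,0]}
    - {"dp": [-37,-24,0]}
    - {"dp": [-37,-24,0]}
    - {"dp": [-37,-24,0]}
    - {"dp": [-37,-24,0]}

```text
invalid input at $.plan[0]: expected keys dp, spin
```

Request:
arm_command:
  plan:
    - {"dp": [-37,-24,0]}
    - {"dp": [-37,-24,0]}
    - {"dp": [-37,-24,0]}
    - {"dp": [-37,-24,0]}
    - {"dp": [0,0,0]}

```text
invalid input at $.plan[0]: expected keys dp, spin
```

Request:
arm_command:
  plan:
    - {"dp": [0,0,0],"spin": 0.095}
    - {"dp": [-37,-24,0],"spin": 0}
    - {"dp": [-37,-24,0],"spin": 0}
    - {"dp": [-37,-24,0],"spin": 0}
    - {"dp": [-37,-24,0],"spin": 0}
  grip: 1
  newtons: 20

```text
clock: 1.4
position: [0.3406, 0.4096, 0.4048]
ee_rot: [0.259, 0.966, 0.0, 0.0]
ft_force: [0.1, -0.0, 0.4]
grip_width: 0.146
grasp_force: 0.0
```

Request:
arm_command:
  plan:
    - {"dp": [-37,-24,0],"spin": 0}
    - {"dp": [-37,-24,0],"spin": 0}
    - {"dp": [-37,-24,0],"spin": 0}
    - {"dp": [-37,-24,0],"spin": 0}
    - {"dp": [-37,-24,0],"spin": 0}

```text
clock: 1.9
position: [0.4406, 0.213, 0.405]
ee_rot: [0.259, 0.966, 0.0, 0.0]
ft_force: [1.0, 0.7, 0.7]
grip_width: -0.003
grasp_force: 0.0
```

Request:
arm_command:
  plan:
    - {"dp": [-37,-24,0],"spin": 0}
    - {"dp": [-37,-24,0],"spin": 0}
    - {"dp": [-37,-24,0],"spin": 0}
    - {"dp": [-37,-24,0],"spin": 0}
    - {"dp": [-37,-24,0],"spin": 0}

```text
clock: 2.4
position: [0.5408, 0.0167, 0.4051]
ee_rot: [0.259, 0.966, 0.0, 0.0]
ft_force: [-0.6, 0.8, 0.3]
grip_width: -0.001
grasp_force: 0.0
```

Request:
arm_command:
  plan:
    - {"dp": [-37,-24,0],"spin": 0}
    - {"dp": [-37,-24,0],"spin": 0}
    - {"dp": [-37,-24,0],"spin": 0}
    - {"dp": [-37,-24,0],"spin": 0}
    - {"dp": [0,0,0],"spin": 0}

```text
clock: 2.9
position: [0.6208, -0.1449, 0.404]
ee_rot: [0.262, 0.965, -0.002, 0.0]
ft_force: [-0.7, -0.2, -0.1]
grip_width: -0.001
grasp_force: 0.0
```

Request:
arm_command:
  plan:
    - {"dp": [-33,-21,0],"spin": 0}
    - {"dp": [-33,-21,0],"spin": 0}
    - {"dp": [0,0,40],"spin": 0}
    - {"dp": [0,0,40],"spin": 0}
    - {"dp": [0,0,0],"spin": 0}

```text
clock: 3.4
position: [0.6554, -0.2071, 0.3188]
ee_rot: [0.259, 0.966, 0.0, -0.005]
ft_force: [-1.0, 0.4, 0.1]
grip_width: 0.001
grasp_force: 0.0
```

Request:
arm_command:
  plan:
    - {"dp": [-5,-5,0],"spin": 0}
    - {"dp": [0,0,30],"spin": 0}
    - {"dp": [0,0,30],"spin": 0}
    - {"dp": [0,0,0],"spin": 0}
    - {"dp": [0,0,0],"spin": 0}

```text
clock: 3.9
position: [0.6591, -0.2153, 0.2673]
ee_rot: [0.259, 0.966, -0.0, 0.001]
ft_force: [0.5, 0.2, 0.7]
grip_width: -0.001
grasp_force: 0.0
```

Request:
arm_command:
  plan:
    - {"dp": [0,0,20],"spin": 0}
    - {"dp": [0,0,16],"spin": 0}
    - {"dp": [0,0,0],"spin": 0}
    - {"dp": [0,0,0],"spin": 0}

```text
clock: 4.3
position: [0.6587, -0.2151, 0.2297]
ee_rot: [0.259, 0.966, 0.0, 0.0]
ft_force: [-0.5, 0.4, 0.8]
grip_width: -0.001
grasp_force: 0.0
```

```bash
python3 - <<'E'
from workcell import viewer,manip
import cv2
a=viewer.camera("scene")[180:360,300:520];cv2.imwrite("pics/p1.png",cv2.resize(a,None,fx=3,fy=3,interpolation=2))
print(manip.get_obs()['position'])
E
```

```text
[ 0.65885502 -0.21518033  0.23002247]
```

View pics/p1.png

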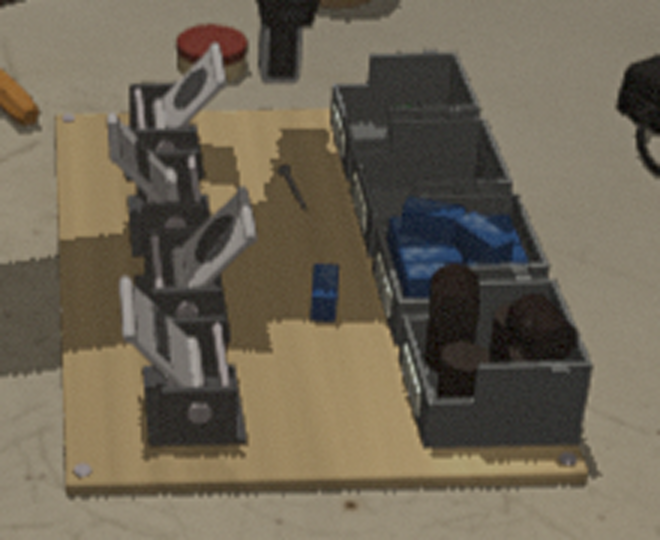

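The finger stands behind tag 1 with clear space around it (crop pixel 280,70). I'll push it towards the robot slowly.

Request:
arm_command:
  plan:
    - {"dp": [8,0,1],"spin": 0}
    - {"dp": [7,0,1],"spin": 0}
    - {"dp": [5,0,0],"spin": 0}
    - {"dp": [5,0,0],"spin": 0}
    - {"dp": [5,0,0],"spin": 0}

```text
clock: 4.85
position: [0.6321, -0.1997, 0.2269]
ee_rot: [0.259, 0.966, 0.0, 0.0]
ft_force: [0.1, 0.0, 0.2]
grip_width: 0.002
grasp_force: 0.1
```

Request:
arm_command:
  plan:
    - {"dp": [5,0,0],"spin": 0}
    - {"dp": [5,0,0],"spin": 0}
    - {"dp": [5,0,0],"spin": 0}
    - {"dp": [4,0,0],"spin": 0}
    - {"dp": [0,0,0],"spin": 0}

```text
clock: 5.35
position: [0.6157, -0.1902, 0.2267]
ee_rot: [0.259, 0.966, 0.0, -0.0]
ft_force: [-0.8, -0.1, 0.5]
grip_width: 0.002
grasp_force: 0.0
```

```bash
python3 - <<'E'
from workcell import viewer,manip
import cv2
a=viewer.camera("scene")[180:360,300:520];cv2.imwrite("pics/p2.png",cv2.resize(a,None,fx=3,fy=3,interpolation=2))
print(manip.get_obs()['position'])
E
```

```text
[ 0.61592966 -0.19031484  0.22676503]
```

View pics/p2.png

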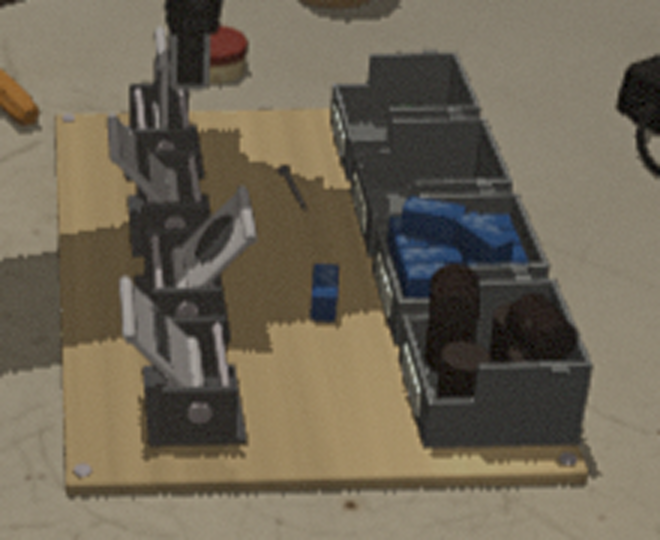

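Tag 1 stands about upright at (162,70), just before tipping. A few more millimetres should do it, then I'll back off and rise.

Request:
arm_command:
  plan:
    - {"dp": [4,0,0],"spin": 0}
    - {"dp": [4,0,0],"spin": 0}
    - {"dp": [2,0,0],"spin": 0}
    - {"dp": [0,0,0],"spin": 0}
    - {"dp": [0,0,0],"spin": 0}

```text
clock: 5.9
position: [0.6074, -0.1854, 0.2267]
ee_rot: [0.259, 0.966, 0.0, 0.0]
ft_force: [-0.3, 0.3, -0.5]
grip_width: 0.0
grasp_force: 0.0
```

Request:
arm_command:
  plan:
    - {"dp": [-15,0,0],"spin": 0}
    - {"dp": [-20,0,0],"spin": 0}
    - {"dp": [0,0,-30],"spin": 0}
    - {"dp": [0,0,-40],"spin": 0}
    - {"dp": [0,0,0],"spin": 0}

```text
clock: 6.4
position: [0.6391, -0.2041, 0.3024]
ee_rot: [0.259, 0.966, 0.0, 0.004]
ft_force: [0.9, -1.0, 0.1]
grip_width: 0.0
grasp_force: 0.0
```

```bash
python3 - <<'E'
from workcell import viewer,manip
import cv2
a=viewer.camera("scene")[180:360,300:520];cv2.imwrite("pics/p3.png",cv2.resize(a,None,fx=3,fy=3,interpolation=2))
print(manip.get_obs()['position'])
E
```

```text
[ 0.6384843  -0.20363864  0.29965476]
```

View pics/p3.png

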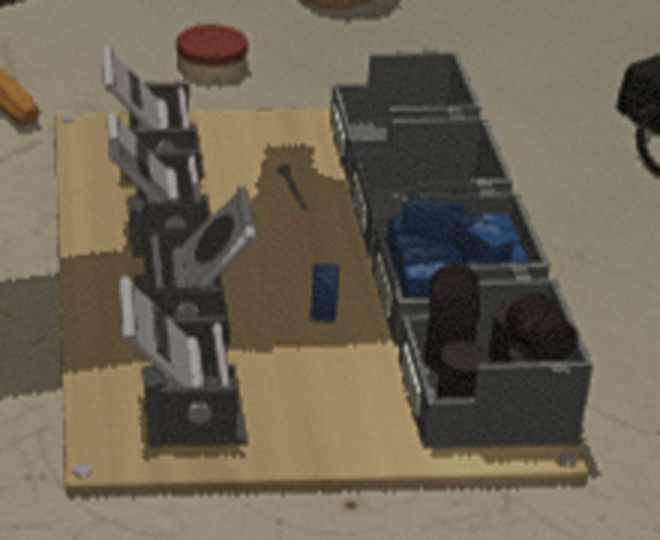

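Tag 1 now leans forward at (130,85), with the loose things undisturbed. Next is the robot side of tag 4.

Request:
arm_command:
  plan:
    - {"dp": [20,-40,-8],"spin": 0}
    - {"dp": [20,-40,-8],"spin": 0}
    - {"dp": [20,-40,0],"spin": 0}
    - {"dp": [20,-40,0],"spin": 0}
    - {"dp": [20,-40,0],"spin": 0}

```text
clock: 6.95
position: [0.4493, -0.3267, 0.3119]
ee_rot: [0.259, 0.966, 0.0, -0.0]
ft_force: [-0.1, -0.9, 0.0]
grip_width: -0.002
grasp_force: 0.0
```

Request:
arm_command:
  plan:
    - {"dp": [0,-28,0],"spin": 0}
    - {"dp": [0,0,0],"spin": 0}
    - {"dp": [0,0,0],"spin": 0}

```text
clock: 7.25
position: [0.4368, -0.3504, 0.3121]
ee_rot: [0.259, 0.966, 0.0, -0.0]
ft_force: [-0.4, 0.5, 0.8]
grip_width: 0.004
grasp_force: 0.0
```

Request:
arm_command:
  plan:
    - {"dp": [0,0,35],"spin": 0}
    - {"dp": [0,0,30],"spin": 0}
    - {"dp": [0,0,19],"spin": 0}
    - {"dp": [0,0,0],"spin": 0}
    - {"dp": [0,0,0],"spin": 0}

```text
clock: 7.75
position: [0.4378, -0.3497, 0.2287]
ee_rot: [0.258, 0.966, 0.0, -0.0]
ft_force: [0.2, -0.1, 0.4]
grip_width: 0.002
grasp_force: 0.0
```

Request:
arm_command:
  plan:
    - {"dp": [-8,0,0],"spin": 0}
    - {"dp": [-7,0,0],"spin": 0}
    - {"dp": [-5,0,0],"spin": 0}
    - {"dp": [-5,0,0],"spin": 0}
    - {"dp": [-5,0,0],"spin": 0}

```text
clock: 8.25
position: [0.4635, -0.3657, 0.2288]
ee_rot: [0.259, 0.966, -0.0, 0.0]
ft_force: [-0.6, 0.4, 0.0]
grip_width: 0.002
grasp_force: 0.1
```

Request:
arm_command:
  plan:
    - {"dp": [-5,0,0],"spin": 0}
    - {"dp": [-5,0,0],"spin": 0}
    - {"dp": [-5,0,0],"spin": 0}
    - {"dp": [-4,0,0],"spin": 0}
    - {"dp": [0,0,0],"spin": 0}

```text
clock: 8.75
position: [0.4799, -0.375, 0.2286]
ee_rot: [0.259, 0.966, -0.0, 0.0]
ft_force: [0.1, 0.3, 0.7]
grip_width: -0.002
grasp_force: 0.0
```

Request:
arm_command:
  plan:
    - {"dp": [-4,0,0],"spin": 0}
    - {"dp": [-4,0,0],"spin": 0}
    - {"dp": [-2,0,0],"spin": 0}
    - {"dp": [0,0,0],"spin": 0}
    - {"dp": [0,0,0],"spin": 0}

```text
clock: 9.25
position: [0.4881, -0.3799, 0.2286]
ee_rot: [0.259, 0.966, 0.0, -0.0]
ft_force: [-0.9, 0.3, -0.2]
grip_width: 0.004
grasp_force: 0.0
```

Request:
arm_command:
  plan:
    - {"dp": [15,0,0],"spin": 0}
    - {"dp": [20,0,0],"spin": 0}
    - {"dp": [0,0,-35],"spin": 0}
    - {"dp": [0,0,-45],"spin": 0}
    - {"dp": [0,0,-30],"spin": 0}

```text
clock: 9.75
position: [0.4576, -0.3627, 0.3414]
ee_rot: [0.259, 0.966, -0.0, 0.001]
ft_force: [1.3, -0.8, 0.1]
grip_width: 0.003
grasp_force: 0.0
```

```bash
python3 - <<'E'
from workcell import viewer,manip
import cv2,numpy as np
a=cv2.resize(viewer.camera("scene")[180:360,300:520],None,fx=2.5,fy=2.5)
cv2.imwrite("pics/p4.png",a)
print(manip.get_obs()['position'])
E
```

```text
[ 0.4582966  -0.36363764  0.34583908]
```

View pics/p4.png

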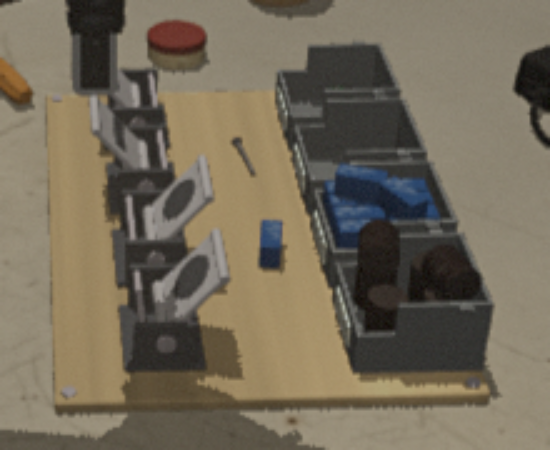

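Tag 4 now shows its disc at (190,275), and tag 3 is still tipped back. Tags 1 and 2 lean forward and the loose things are untouched. The gripper is well above everything, so I'm handing in.

```bash
python3 -c "
from workcell import manip
print(manip.hand_in())"
```

```text
the job is handed in; nothing more can be done
None
```

The job is handed in: the relay and capacitor tags are tipped back showing the disc, and the plug and bare-bin tags are tipped forward showing the bar. Only the plug and capacitor tags needed flipping, nothing loose was disturbed, and the clock stood at about 10 s.

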